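Clear the charging dock and plug in the lantern

ROBOT

A 6-joint arm with a two-finger parallel gripper is mounted at the origin on the work surface. World frame = base frame: x ahead of the robot, y to its left, z up, the work surface at z = 0. Lengths are in mm, angles in rad, forces in N, time in s.
With the tool pointing down it reaches from about 350 to 775 mm from the base axis. Payload 7.3 kg.
Tool frame: the origin (TCP) lies midway between the tips of the shut fingers; the grasp point (between the pads) lies 19 mm behind it; z points along the fingers, y is the line along which they close (so a half turn about z gives the same grasp; the last joint's range is limited). The gripper opens to 92 mm and grips with 3 to 60 N. Pads are 19 mm wide; open, the fingers measure 130 mm over their backs; the gripper's body (75 mm by 190 mm) begins 47 mm behind the grasp point.
Start: joints at [-1.406, 0.342, 1.524, -0, 1.275, -0.146], TCP at [160.578, -499.86, 226.741] pointing down, gripper open.
Joint ranges: [-2.53, 2.53], [-0.77, 2.02], [0.04, 2.7], [-1, 4.14], [0.28, 2.66], [-3.11, 3.11]. Speed limits (rad/s): [2.57, 2.57, 3.14, 3.14, 3.14, 3.14].

INTERFACE

Orientations are given as [roll, pitch, yaw] about the fixed x, y, z axes, in that order (R = Rz(yaw) Ry(pitch) Rx(roll)).
In Python, from plant import bot gives the robot as it stands.
- The arm moves only by the tool servo_tool, never from a script. Its argument "deltas" is a list of rows, each a list of 2 entries, a list of its own where there are three numbers: the shift along the tool's x, y, z in m, then the turn, a rotation vector about the tool's x, y, z in degrees. A call has 1 to 20 rows; each row shifts and turns the commanded pose from where the row before left it, along the tool's axes as they then stand; what a row does not reach is not made up. A row lasts 1/8 s, in which the tool goes at most 62.5 mm and 10.7 degrees, less where a joint would pass 70% of its speed; a pose out of reach is approached as far as the arm can. A call with a gripper value outside its range is refused whole. "fingers" is the opening, from 0 (shut) to 1 (fully open), set as the call begins (left out, the last holds). The fingers move at their own pace and stop on an object; the grip force is fixed at half the most. Time passes only in rows, so rows that do not move let the fingers close. It gives the time, the measured TCP pose, the force, the opening and the grip force at its end, in the units of the state.
- bot.get_obs(): the state, without advancing time (a new reading comes with each control period).
- bot.capture(name): name is "side" or "top"; returns the picture (384x512x3 uint8, red, green, blue); there is no depth.
- bot.camera_model(name): a dict with "mtx" (3x3 intrinsics, pixels), "xyz" and "rotation" of the camera in the world. Camera axes: x right, y down, z forward; pixel columns grow to the right and rows downward; lengths in mm; the calibration is good to about 2 mm. A picture is of the moment at which its call begins. camera_model takes no time and is no camera call.
- bot.close_job(): hands the job in; it is judged then, once.
The state is a dict: "time": time; "joint_positions": joint angles; "dq": joint speeds; "tau": joint torques, N m; "tool_pos": TCP position; "tcp_rot": TCP orientation; "contact_force": force on the tool from outside, world axes, zero at the start; "moment": the same for the moment, N m; "grip_width": finger opening in mm; "finger_force": force on a finger pad.
Only numpy, scipy, OpenCV 4.12 (cv2) and the standard library are available. Lean on these libraries where they do the work, as an engineer would, in place of code of your own. Each camera call takes 0.05 s, during which the arm holds its last target. There are 200 camera calls.

TASK

The small date bowl has been left on the lantern's charging dock, covering its socket. First set the small bowl gently inside the large date bowl, upright, centred on its floor and let go; then take the lantern out of its clip stand and plug it gently into the dock until it is fully home, and let go. Leave the coaster, tealight and glass jar where they are, and keep the large bowl standing on the sideboard.

Things in the scene. Friction and masses are not known exactly. Their poses are not given: they have to be found in the camera images.
- small_bowl: pale wooden round bowl, loose, about 0.12 kg, 50 mm high, steep sides: outer radius 36 mm at the foot, 45 mm at 12 mm height, 47 mm at the rim; wall and floor 8 mm thick, so the rim can be pinched from above with one finger inside. Starts upright on top of the dock. Origin: centre of its underside, z up.
- large_bowl: darker wooden round bowl of the same shape, loose, about 0.35 kg, 45 mm high, outer radius 64 mm at the foot, 84 mm at 12 mm height, 88 mm at the rim; wall and floor 8 mm thick (inner radius 80 mm at the rim, flat inner floor 8 mm above its underside). Stands on the sideboard. Origin: centre of its underside, z up.
- lantern: plastic lantern, loose, about 0.16 kg: brass square plug 24 x 24 mm, 22 mm long, at the bottom; above it a white 42 x 42 mm square body (22 to 96 mm height), a 46 mm square blue roof to 103 mm, a cap to 109 mm. Grip the white body's flat sides. All sides parallel to x and y; any quarter turn fits. Starts upright in the clip stand. Origin: centre of the plug's lower end, z up.
- shoulder (a point): the centre of the lantern's shoulder, 22 mm above its origin, where plug meets body; it lies on the dock's top when the plug is fully home. Axes as the lantern.
- dock: black charging dock, fixed, 110 x 110 x 45 mm, one square socket hole in the middle of its top, outlined in white. Origin: centre of its underside; sides of the dock and of the hole are parallel to x and y, z up.
- socket (a point): centre of the socket's mouth, at the dock's top 45 mm above its origin; the hole is square, 26 x 26 mm, 26 mm deep, straight down, with a 2 mm chamfer. Axes as the dock.
- clip_stand: dark steel stand with orange clip arms, fixed: base plate 6 mm thick, 80 mm wide, on which the plug's end rests; arms at the lantern's +y and -y sides at 36 to 48 mm height and a back wall at +x up to 48 mm, each 2 to 3 mm clear of it, so it lifts straight up and out. Origin: under the lantern's axis, on the sideboard; lantern and stand axes agree at the start; z up.
- coaster: blue ceramic coaster, 90 mm across, 8 mm high, lying on the sideboard; leave alone. Origin: centre of its underside.
- tealight: amber glass tealight holder, 68 mm across, 46 mm high; leave alone. Origin: centre of its underside.
- jar: tall glass apothecary jar with steel lid, 132 mm across, 275 mm high; leave alone. Origin: centre of its underside.
Mind the look-alikes: they are no part of the job. Leave any green or turquoise look-alike of the lantern alone. Leave any red look-alike of the small_bowl alone.

How it is judged:
By the outcome, as a careful person would: the job done as asked, in the order asked, and still so for the second after the job is handed in, with the robot touching nothing.
It also fails if it takes over 64 s, if anything falls off the work surface, if the arm or the gripper's body presses on something with over 40 N, if the wrist force passes 120 N, or if a joint passes its speed limit or range.

## Working session

There is one attempt and no reset: what is moved stays moved. The work goes in short steps, Python scripts to look and compute and a tool call to move; the robot and the scene stay as the last step left them, time stands still between calls to the robot, and variables do not carry over. Pictures are saved under pics/ and viewed, at most 10 in all, crops included, and the job is handed in when it is done.

Besides the shell and the picture viewer there is one more tool, called after "Emit:" as name(argument=value, ...) on one line, values as JSON. servo_tool: Moves the arm, as the interface text tells. Its arguments: {"type":"object","properties":{"deltas":{"type":"array"},"fingers":{"type":"number"}},"required":["deltas"]}

```bash
mkdir -p pics; ls; python3 - <<'E'
from plant import bot
import cv2
for n in("top","side"):
    cv2.imwrite(f"pics/{n}0.png",bot.capture(n)[:,:,::-1]); m=bot.camera_model(n); print(n,m)
print(bot.get_obs())
E
```

```text
pics
top {'mtx': array([[467.17321116,   0.        , 250.06089249],
       [  0.        , 467.17321116, 200.2324319 ],
       [  0.        ,   0.        ,   1.        ]]), 'xyz': array([ 370.45882466,   74.37939626, 1365.20931813]), 'rotation': array([-2.96790365,  0.00566273, -1.58751467])}
side {'mtx': array([[412.54439982,   0.        , 252.20208974],
       [  0.        , 412.54439982, 196.17544358],
       [  0.        ,   0.        ,   1.        ]]), 'xyz': array([ -15.003751  ,  968.60063661, 1213.29561123]), 'rotation': array([-2.38717904, -0.0178904 , -2.53485917])}
{'time': 0.1, 'joint_positions': array([-1.40599983e+00,  3.42631371e-01,  1.52491756e+00, -2.36451930e-06,
        1.27540659e+00, -1.46024021e-01]), 'dq': array([-0.00118505, -0.00158926, -0.00280649, -0.00193628, -0.00049541,
        0.0001577 ]), 'tau': array([ 1.78805050e-03, -4.32003558e+01, -2.44694084e+01,  7.18938396e-02,
        5.26108558e-02, -5.86471697e-05]), 'tool_pos': array([ 160.51412998, -499.47803151,  226.12708759]), 'tcp_rot': array([-3.14024397e+00, -1.96066676e-04,  3.10821078e-01]), 'contact_force': array([-0.30416094, -0.17728563,  1.33792144]), 'moment': array([-0.00425205,  0.02434543,  0.01476791]), 'finger_force': 0.0, 'grip_width': 91.93328367804273}
```

View pics/top0.png

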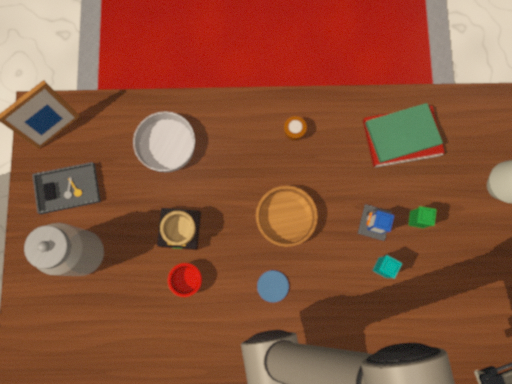

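View pics/side0.png

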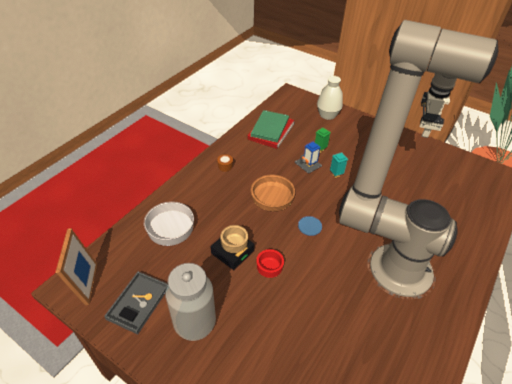

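The top view shows the small bowl on the dock at (179,229), large bowl at (287,216), blue lantern in its stand at (379,220), and coaster at (273,286). The decoys are the red bowl (185,280) and the green (423,216) and turquoise (388,267) lanterns. The side view agrees: dock (233,248), large bowl (272,192), lantern (311,155). Next I zoom in.

```bash
cat > h.py <<'E'
from plant import bot
import numpy as np, cv2
from scipy.spatial.transform import Rotation as R
from scipy.optimize import least_squares
def cam(n):
    m=bot.camera_model(n); return m['mtx'],np.array(m['xyz']),R.from_euler('xyz',m['rotation']).as_matrix()
C={n:cam(n) for n in('top','side')}
def proj(n,P):
    K,t,r=C[n]; q=(np.atleast_2d(P)-t)@r@K.T; return q[:,:2]/q[:,2:]
def ray(n,uv,z):
    K,t,r=C[n]; d=r@np.linalg.solve(K,[uv[0],uv[1],1.]); return t+d*(z-t[2])/d[2]
def crop(img,u,v,w,h,s): return cv2.resize(img[v:v+h,u:u+w],None,fx=s,fy=s,interpolation=cv2.INTER_CUBIC)
E
python3 - <<'E'
from h import *
a=cv2.imread('pics/top0.png');b=cv2.imread('pics/side0.png')
g=np.vstack([np.hstack([crop(a,150,200,60,50,6),crop(a,350,195,60,50,6)]),np.hstack([crop(b,203,215,60,50,6),crop(b,285,130,60,50,6)])])
cv2.imwrite('pics/z0.png',g)
print(ray('top',(179,229),45),ray('top',(287,216),45),ray('top',(381,221),100),ray('side',(272,192),45))
E
```

```text
[522.80631468 281.22169598  45.        ] [554.69634727 -26.55329971  45.        ] [ 528.79663662 -277.8363325   100.        ] [543.68845892  -9.45878236  45.        ]
```

View pics/z0.png

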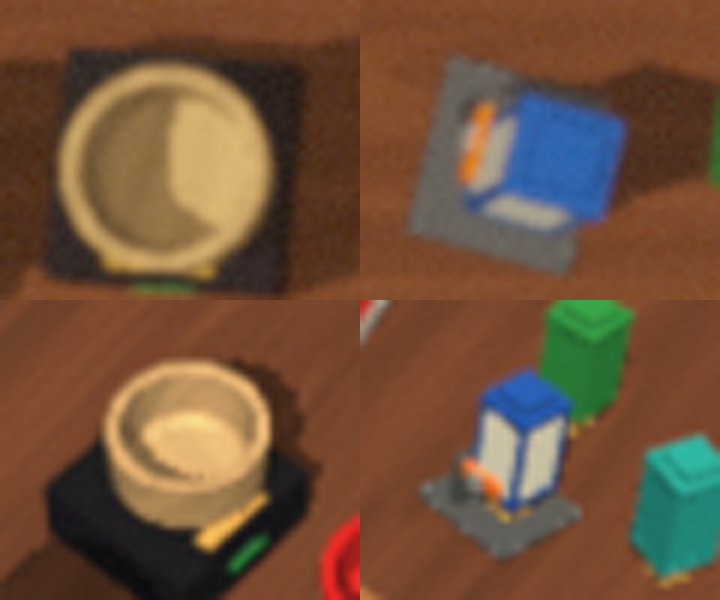

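The zoom shows the rims clearly, the lantern yawed about 15°, and the dock nearly aligned with the image. I'll fit silhouettes in both views.

```bash
cat > fit.py <<'E'
from h import *
from scipy.optimize import minimize
S=6
def hullimg(n,Ps,o):
    im=np.zeros((60*S,70*S),np.uint8)
    for P in Ps:
        q=((proj(n,P)-o+.5)*S-.5); cv2.fillConvexPoly(im,cv2.convexHull(np.round(q*16).astype(np.int32)),1,shift=4)
    return im
def fit(n,mask,model,x0,ign=None):
    uv=proj(n,np.vstack(model(x0))).mean(0); o=np.round(uv-[35,30]).astype(int)
    m=cv2.resize(mask[o[1]:o[1]+60,o[0]:o[0]+70].astype(np.float32),None,fx=S,fy=S,interpolation=cv2.INTER_LINEAR)>.5
    def cost(x):
        h=hullimg(n,model(x),o)>0; b=h^m
        if ign is not None: b&=~(hullimg(n,ign(x),o)>0)
        return b.sum()/S**2
    sim=np.vstack([x0]+[np.array(x0)+np.eye(len(x0))[i]*(6 if i<2 else .12) for i in range(len(x0))])
    r=minimize(cost,x0,method='Nelder-Mead',options=dict(initial_simplex=sim,xatol=.05,fatol=.01))
    return r.x.round(3),round(r.fun,1),int(m.sum()/S**2)
t=np.linspace(0,2*np.pi,60)
def rings(rz): return lambda x:[np.vstack([np.c_[x[0]+r*np.cos(t),x[1]+r*np.sin(t),0*t+z] for r,z in rz])]
def box(x,w,z0,z1):
    h=w/2;c,s=np.cos(x[2]),np.sin(x[2])
    return np.array([[x[0]+c*a-s*b,x[1]+s*a+c*b,z] for a in(-h,h) for b in(-h,h) for z in(z0,z1)])
small=lambda z:rings([(36,z),(45,z+12),(47,z+50)])
large=rings([(64,0),(84,12),(88,45)])
lant=lambda z:lambda x:[box(x,42,z+22,z+96),box(x,46,z+96,z+103)]
def hsv(i): return [c.astype(int) for c in cv2.split(cv2.cvtColor(i,cv2.COLOR_BGR2HSV))]
E
python3 - <<'E'
from fit import *
for n in('top','side'):
    im=cv2.imread(f'pics/{n}0.png'); H,Sa,V=hsv(im)
    for u in [(179,211),(287,188),(300,216),(384,221),(366,228),(430,150)] if n=='top' else [(234,230),(255,195),(272,180),(311,146),(309,157)]: print(n,u,H[u[1],u[0]],Sa[u[1],u[0]],V[u[1],u[0]])
E
```

```text
top (179, 211) 18 131 161
top (287, 188) 15 175 172
top (300, 216) 16 173 198
top (384, 221) 108 183 174
top (366, 228) 135 10 99
top (430, 150) 3 212 172
side (234, 230) 17 129 188
side (255, 195) 13 167 150
side (272, 180) 13 165 170
side (311, 146) 108 195 175
side (309, 157) 23 44 196
```

```bash
python3 - <<'E'
from fit import *
k=np.ones((3,3),np.uint8)
for n in('top','side'):
    im=cv2.imread(f'pics/{n}0.png'); H,Sa,V=hsv(im)
    def near(m,P,r):
        u=proj(n,[P])[0]; q=np.zeros_like(im[:,:,0]); cv2.circle(q,tuple(int(a) for a in u),r,1,-1)
        m=((m&(q>0))*255).astype(np.uint8); c,_=cv2.findContours(m,cv2.RETR_EXTERNAL,cv2.CHAIN_APPROX_NONE)
        f=np.zeros_like(m); cv2.drawContours(f,[max(c,key=cv2.contourArea)],-1,1,-1); return f
    sb=near((H>10)&(H<28)&(V>95)&(Sa<170),(523,278,75),26)
    lb=near((V>115)&(H>9)&(H<24),(550,-20,22),42)
    la=near(((H>98)&(H<120)&(Sa>110))|((V>135)&(Sa<75)),(525,-280,70),24)
    out=[]
    for nm,m,mod,x0,ig in [('small',sb,small(45),[523,278],None),('large',lb,large,[550,-20],None),('lant',la,lant(6),[525,-280,-.25],lambda x:[box(x,80,0,54)])]:
        print(n,nm,*fit(n,m,mod,x0,ig))
    v=im.copy(); v[(sb|lb|la)>0]=(0,0,255); out=np.hstack([crop(im,*((160,180) if n=='top' else (200,125)),260,90,3)*1]) 
    vv=crop(v,*((150,180) if n=='top' else (200,120)),265,100 if n=='top' else 150,2)
    cv2.imwrite(f'pics/m{n}.png',vv)
E
python3 -c "
import cv2,numpy as np
cv2.imwrite('pics/m.png',np.vstack([cv2.imread('pics/m%s.png'%n) for n in('top','side')]))"
```

```text
top small [522.405 280.435] 79.7 1045
top large [548.502 -13.298] 933.8 3907
top lant [ 5.29e+02 -2.86e+02 -1.70e-01] 0.0 392
side small [516.209 279.209] 87.7 716
side large [534.352  43.85 ] 2258.5 3648
side lant [ 5.20887e+02 -2.75947e+02 -2.74000e-01] 10.9 234
```

View pics/m.png

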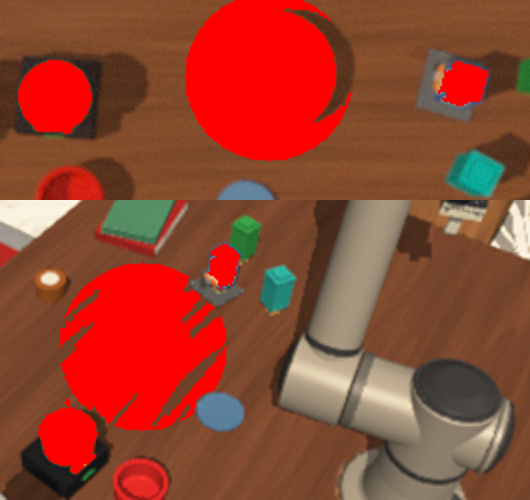

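The mask overlay shows that the large-bowl mask leaked into the wood, the small-bowl mask took in the gold strip, and the lantern mask is good. I'm refining the thresholds.

```bash
python3 - <<'E'
from fit import *
for n in('top','side'):
    im=cv2.imread(f'pics/{n}0.png'); H,Sa,V=hsv(im)
    def near(m,P,r):
        u=proj(n,[P])[0]; q=np.zeros_like(im[:,:,0]); cv2.circle(q,tuple(int(a) for a in u),r,1,-1)
        m=((m&(q>0))*255).astype(np.uint8); c,_=cv2.findContours(m,cv2.RETR_EXTERNAL,cv2.CHAIN_APPROX_NONE)
        f=np.zeros_like(m); cv2.drawContours(f,[cv2.convexHull(max(c,key=cv2.contourArea))],-1,1,-1); return f
    sb=near((H>10)&(H<28)&(V>95)&(Sa<150),(523,278,75),26)
    sb=cv2.morphologyEx(sb,cv2.MORPH_OPEN,cv2.getStructuringElement(2,(21,21)))
    g=im[:,:,1].astype(int)
    u=proj(n,[(550,-20,22)])[0].astype(int); w=g[u[1]-45:u[1]+45,u[0]-50:u[0]+50].astype(np.uint8)
    th,_=cv2.threshold(w,0,255,cv2.THRESH_OTSU); print(n,'otsu',th)
    lb=near((g>th),(550,-20,22),42)
    la=near(((H>98)&(H<120)&(Sa>110))|((V>135)&(Sa<75)),(525,-280,70),24)
    for nm,m,mod,x0,ig in [('small',sb,small(45),[523,278],None),('large',lb,large,[550,-20],None),('lant',la,lant(6),[525,-280,-.25],(lambda x:[box(x,80,0,54)]) if n=='side' else None)]:
        print(n,nm,*fit(n,m,mod,x0,ig))
E
```

```text
top otsu 100.0
top small [521.398 280.912] 72.8 1038
top large [556.656 -23.445] 40.9 2912
top lant [ 5.29933e+02 -2.83714e+02 -3.38000e-01] 28.9 430
side otsu 104.0
side small [515.319 280.072] 22.8 640
side large [556.914 -34.59 ] 186.1 1121
side lant [ 5.21013e+02 -2.76447e+02 -3.07000e-01] 6.8 263
```

```bash
cat > ov.py <<'E'
from fit import *
def ov(n,im,cx,models,s=6,w=60,h=50):
    u0=np.round(proj(n,[cx])[0]-[w/2,h/2]).astype(int); c=crop(im,u0[0],u0[1],w,h,s)
    for P in models:
        q=((proj(n,P)-u0+.5)*s-.5); cv2.polylines(c,[np.round(q*16).astype(np.int32)],True,(0,255,0),1,cv2.LINE_AA,4)
    return c
def ring(x,r,z): return np.c_[x[0]+r*np.cos(t),x[1]+r*np.sin(t),0*t+z]
def sq(x,w,z): h=w/2; c,s=np.cos(x[2]),np.sin(x[2]); return np.array([[x[0]+c*a-s*b,x[1]+s*a+c*b,z] for a,b in((-h,-h),(-h,h),(h,h),(h,-h))])
E
python3 - <<'E'
from ov import *
rows=[]
S_=[519,280.5];L=[525.5,-280,-.3];D=[519,280.5,0]
for n in('top','side'):
    im=cv2.imread(f'pics/{n}0.png')
    rows.append(np.hstack([ov(n,im,(519,280,60),[ring(S_,47,95),ring(S_,39,95),sq(D,110,45)]),ov(n,im,(525,-280,60),[sq(L,46,109),sq(L,80,6)])]))
cv2.imwrite('pics/ov1.png',np.vstack(rows))
E
```

```text
(no output)
```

View pics/ov1.png

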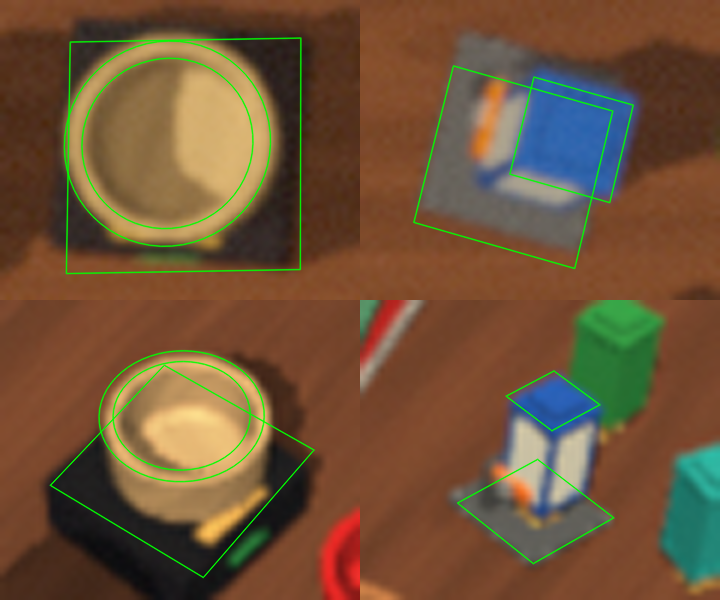

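Both views put the bowl, dock and lantern within a few mm of each other, which is enough to grasp. The fit offsets suggest a camera bias of 1–2 px. Plan: turn the tool to yaw 90°, so tool x = world y and tool y = world x, then travel to the bowl.

Emit:
servo_tool(deltas=[[[0,0,0],[0,0,-9]],[[0,0,0],[0,0,-9]],[[0,0,0],[0,0,-9]],[[0,0,0],[0,0,-9]],[[0,0,0],[0,0,-9]],[[0,0,0],[0,0,-9]],[[0,0,0],[0,0,-9]],[[0,0,0],[0,0,-9.2]],[[0.031,0.04,0],[0,0,0]],[[0.031,0.04,0],[0,0,0]],[[0.031,0.04,0],[0,0,0]],[[0.031,0.04,0],[0,0,0]],[[0.031,0.04,0],[0,0,0]],[[0.031,0.04,0],[0,0,0]],[[0.031,0.04,0],[0,0,0]],[[0.031,0.04,0],[0,0,0]],[[0.03,0,0],[0,0,0]]], fingers=0.45)

```text
time: 2.22
tool_pos: [482.4, -220.2, 225.8]
tcp_rot: [-3.141, -0.001, 1.573]
contact_force: [-0.9, 0.1, 0.1]
grip_width: 41.0
finger_force: 0.0
```

Emit:
servo_tool(deltas=[[[0.05,0,0],[0,0,0]],[[0.05,0,0],[0,0,0]],[[0.05,0,0],[0,0,0]],[[0.05,0,0],[0,0,0]],[[0.05,0,0],[0,0,0]],[[0.05,0,0],[0,0,0]],[[0.05,0,0],[0,0,0]],[[0.05,0,0],[0,0,0]],[[0.05,0,0],[0,0,0]],[[0.04,0,0],[0,0,0]],[[0,0,0],[0,0,0]]])

```text
time: 3.6
tool_pos: [479.8, 270.4, 225.9]
tcp_rot: [-3.141, 0.0, 1.575]
contact_force: [0.1, 0.6, 0.7]
grip_width: 41.8
finger_force: 0.0
```

Emit:
servo_tool(deltas=[[[0.01,-0.003,0.035],[0,0,0]],[[0,0,0.04],[0,0,0]],[[0,0,0.034],[0,0,0]],[[0,0,0],[0,0,0]]])

```text
time: 4.1
tool_pos: [475.9, 276.4, 115.4]
tcp_rot: [-3.136, 0.003, 1.57]
contact_force: [0.2, 0.0, 0.2]
grip_width: 41.2
finger_force: 0.0
```

```bash
python3 - <<'E'
from ov import *
p=bot.get_obs()['tool_pos']; print(p)
rows=[]
for n in('top','side'):
    im=bot.capture(n)[:,:,::-1].copy(); cv2.imwrite(f'pics/{n}1.png',im)
    T=[p+[d,e,0] for d,e in((-21,-9.5),(-21,9.5),(21,9.5),(21,-9.5))]
    rows.append(ov(n,im,(500,280,80),[np.array(T),ring([519.5,280.5],47,95)],7,55,42))
cv2.imwrite('pics/ov2.png',np.hstack(rows))
E
```

```text
[475.89534851 276.41967119 115.37055249]
```

View pics/ov2.png

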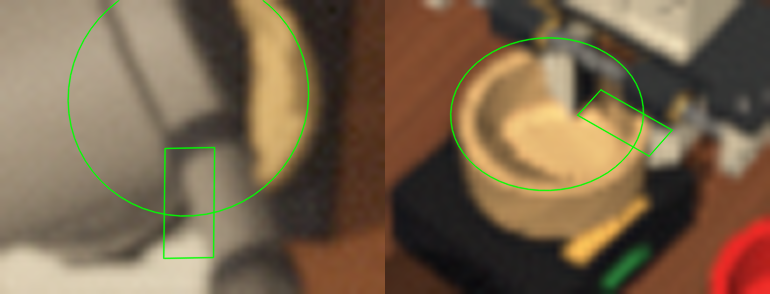

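In the side view the inner fingertip at (575,108) is inside the bowl and the outer one at (655,165) is outside. Tip and rim are offset from the overlay by the same amount, so this is camera bias and the relative position is good. Descending and gripping.

Emit:
servo_tool(deltas=[[[0.004,0.002,0],[0,0,0]],[[0,0,0.013],[0,0,0]],[[0,0,0.012],[0,0,0]],[[0,0,0.012],[0,0,0]],[[0,0,0],[0,0,0]]])

```text
time: 4.82
tool_pos: [478.6, 281.8, 79.2]
tcp_rot: [-3.139, 0.001, 1.571]
contact_force: [-0.2, 0.0, -0.2]
grip_width: 41.0
finger_force: 0.0
```

Emit:
servo_tool(deltas=[[[0,0,0],[0,0,0]],[[0,0,0],[0,0,0]],[[0,0,0],[0,0,0]],[[0,0,0],[0,0,0]],[[0,0,0],[0,0,0]]], fingers=0)

```text
time: 5.45
tool_pos: [479.6, 282.2, 81.0]
tcp_rot: [3.141, 0.0, 1.571]
contact_force: [-1.1, -0.2, 3.5]
grip_width: 9.8
finger_force: 30.5
```

Emit:
servo_tool(deltas=[[[0,0,-0.01],[0,0,0]],[[0,0,-0.02],[0,0,0]],[[0,0,-0.03],[0,0,0]],[[-0.02,0,-0.02],[0,0,0]],[[-0.04,0.005,0],[0,0,0]],[[-0.05,0.005,0],[0,0,0]],[[-0.05,0.005,0],[0,0,0]],[[-0.05,0.005,0],[0,0,0]],[[-0.05,0.005,0],[0,0,0]],[[-0.03,0.005,0],[0,0,0]],[[-0.015,0.005,0],[0,0,0]],[[0,0,0],[0,0,0]],[[0,0,0],[0,0,0]]])

```text
time: 7.08
tool_pos: [514.3, -21.7, 160.7]
tcp_rot: [-3.141, -0.0, 1.572]
contact_force: [1.2, -0.0, -0.4]
grip_width: 9.0
finger_force: 30.0
```

```bash
python3 - <<'E'
from ov import *
o=bot.get_obs(); p=o['tool_pos']; print(p,o['grip_width'],o['contact_force'])
rows=[]
D=[520,280.5,0]; b=[p[0]+43,p[1]-1.5]; z=p[2]+17
for n in('top','side'):
    im=bot.capture(n)[:,:,::-1].copy(); cv2.imwrite(f'pics/{n}2.png',im)
    rows.append(np.hstack([ov(n,im,(545,-23,70),[ring([556.7,-23.4],88,45),ring([556.7,-23.4],80,45),ring(b,47,z),ring(b,39,z),ring(b,36,z-50)],5,80,60),ov(n,im,(519,280,45),[sq(D,110,45),sq(D,26,45)],5,80,60)]))
cv2.imwrite('pics/ov3.png',np.vstack(rows))
E
```

```text
[514.31169606 -21.69858571 160.66364859] 9.029873799885328 [ 1.19081909 -0.0277731  -0.40848412]
```

View pics/ov3.png

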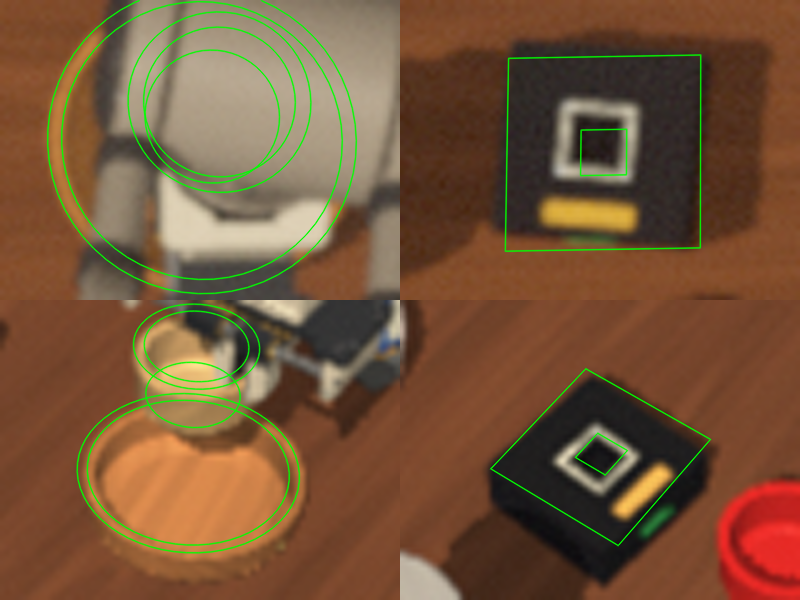

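The side view shows the bowl held upright over the large bowl. The empty dock shows its socket centred at about (596,141) and (596,458) in the zooms. I'll check the bias numerically.

```bash
python3 - <<'E'
from ov import *
from scipy.ndimage import map_coordinates,gaussian_filter
print('side bias px',proj('side',[(515.3,280.07,95)])-proj('side',[(522,280.9,95)]))
for n in('top','side'):
    im=cv2.imread(f'pics/{n}0.png')
    g=gaussian_filter(im[:,:,1].astype(float),.8)
    def score(x):
        a=proj(n,ring(x,90.5,45));b=proj(n,ring(x,85.5,45))
        f=lambda q:map_coordinates(g,[q[:,1],q[:,0]],order=1)
        return -np.clip(f(b)-f(a),-20,50).mean()
    best=min(((score([x,y]),x,y) for x in np.arange(540,572,1.) for y in np.arange(-40,-5,1.)))
    print(n,'large',best)
    im=cv2.imread(f'pics/{n}2.png'); H,Sa,V=hsv(im)
    u=proj(n,[(525,284,45)])[0].astype(int); m=np.zeros_like(V); m[u[1]-12:u[1]+13,u[0]-12:u[0]+13]=1
    m=((V>95)&(Sa<90)&(m>0)).astype(np.uint8); nn,l,st,ce=cv2.connectedComponentsWithStats(m); i=1+np.argmax(st[1:,4])
    c,_=cv2.findContours((l==i).astype(np.uint8),cv2.RETR_EXTERNAL,cv2.CHAIN_APPROX_NONE); h=cv2.minAreaRect(c[0])
    M=cv2.moments(cv2.convexHull(c[0])); cc=(M['m10']/M['m00'],M['m01']/M['m00'])
    q=np.array([ray(n,p,45)[:2] for p in cv2.boxPoints(h)]); e=q[1]-q[0]
    print(n,st[i],cc,ray(n,cc,45)[:2],'ang',np.degrees(np.arctan2(e[1],e[0])))
    # dock yaw from outer ring
    print(h)
E
```

```text
side bias px [[1.72060845 0.74725585]]
top large (np.float64(-28.045663944281905), np.float64(556.0), np.float64(-24.0))
top [169 220  18  17 176] (177.80293921175684, 227.89913159652636) [526.0090983 284.6565595] ang -5.582199164785868
((177.87806701660156, 227.59756469726562), (16.454299926757812, 16.454299926757812), 6.34019136428833)
side large (np.float64(-17.94680275557964), np.float64(549.0), np.float64(-21.0))
side [224 238  17  14  85] (231.81511470985154, 244.33468286099864) [520.08958484 286.11002175] ang -92.20238523214707
((231.75001525878906, 244.25001525878906), (11.31370735168457, 12.020814895629883), 45.0)
```

Emit:
servo_tool(deltas=[[[-0.001,-0.001,0.03],[0,0,0]],[[0,0,0.03],[0,0,0]],[[0,0,0.025],[0,0,0]],[[0,0,0.015],[0,0,0]],[[0,0,0.008],[0,0,0]],[[0,0,0],[0,0,0]]])

```text
time: 7.92
tool_pos: [513.6, -23.6, 52.7]
tcp_rot: [-3.142, 0.0, 1.571]
contact_force: [0.3, 0.8, -0.4]
grip_width: 9.0
finger_force: 30.0
```

Emit:
servo_tool(deltas=[[[0,0,0.0025],[0,0,0]],[[0,0,0.0025],[0,0,0]],[[0,0,0],[0,0,0]]])

```text
time: 8.3
tool_pos: [513.5, -23.9, 47.8]
tcp_rot: [3.141, 0.0, 1.571]
contact_force: [-0.8, -0.8, -0.6]
grip_width: 9.3
finger_force: 30.0
```

Emit:
servo_tool(deltas=[[[0,0,0.0015],[0,0,0]],[[0,0,0],[0,0,0]]])

```text
time: 8.55
tool_pos: [513.5, -23.8, 46.1]
tcp_rot: [-3.141, 0.0, 1.571]
contact_force: [0.1, 0.2, -1.8]
grip_width: 9.1
finger_force: 30.0
```

Emit:
servo_tool(deltas=[[[0,0,0.0015],[0,0,0]],[[0,0,0],[0,0,0]]])

```text
time: 8.8
tool_pos: [513.5, -23.8, 44.7]
tcp_rot: [-3.142, 0.0, 1.571]
contact_force: [-0.4, -0.2, 1.4]
grip_width: 9.3
finger_force: 30.1
```

Emit:
servo_tool(deltas=[[[0,0,0.001],[0,0,0]],[[0,0,0],[0,0,0]]])

```text
time: 9.05
tool_pos: [513.4, -23.9, 44.0]
tcp_rot: [-3.142, 0.0, 1.571]
contact_force: [-2.9, -0.6, 4.3]
grip_width: 8.7
finger_force: 30.2
```

Contact has been made (about 4 N up). Releasing slightly and lifting out.

Emit:
servo_tool(deltas=[[[0,0,0],[0,0,0]],[[0,0,0],[0,0,0]],[[0,0,0],[0,0,0]]], fingers=0.22)

```text
time: 9.43
tool_pos: [513.6, -23.8, 43.6]
tcp_rot: [3.142, 0.0, 1.571]
contact_force: [-0.7, 0.2, -0.9]
grip_width: 20.4
finger_force: 0.0
```

Emit:
servo_tool(deltas=[[[0,0,-0.01],[0,0,0]],[[0,0,-0.02],[0,0,0]],[[0,0,-0.04],[0,0,0]],[[0,0,-0.06],[0,0,0]],[[-0.04,0,-0.05],[0,0,0]],[[-0.05,0,0],[0,0,0]],[[-0.05,0,0],[0,0,0]],[[0,0,0],[0,0,0]]], fingers=0.22)

```text
time: 10.42
tool_pos: [513.3, -165.9, 223.1]
tcp_rot: [3.141, 0.001, 1.567]
contact_force: [-0.0, 1.3, -0.2]
grip_width: 20.2
finger_force: 0.0
```

```bash
python3 - <<'E'
from ov import *
from scipy.ndimage import map_coordinates,gaussian_filter
o=bot.get_obs(); print(o['tool_pos'],o['contact_force'])
rows=[]
for n in('top','side'):
    im=bot.capture(n)[:,:,::-1].copy(); cv2.imwrite(f'pics/{n}3.png',im)
    c=[556,-24] if n=='top' else [549,-21]
    rows.append(ov(n,im,(c[0],c[1],40),[ring(c,88,45),ring(c,47,58),ring(c,39,58)],6,64,50))
rows=[np.hstack(rows)]
# lantern yaw candidates and stand
r2=[]
for n in('top','side'):
    L=[529.9,-283.7,-.30] if n=='top' else [521,-276.4,-.30]
    r2.append(ov(n,cv2.imread(f'pics/{n}0.png'),(L[0],L[1],60),[sq(L,46,109),sq(L,46,102),sq(L,42,28)],6,64,50))
rows.append(np.hstack(r2)); cv2.imwrite('pics/ov4.png',np.vstack(rows))
E
```

```text
[ 513.28896237 -165.87477662  223.05887118] [-0.00856863  1.34420824 -0.20570748]
```

View pics/ov4.png

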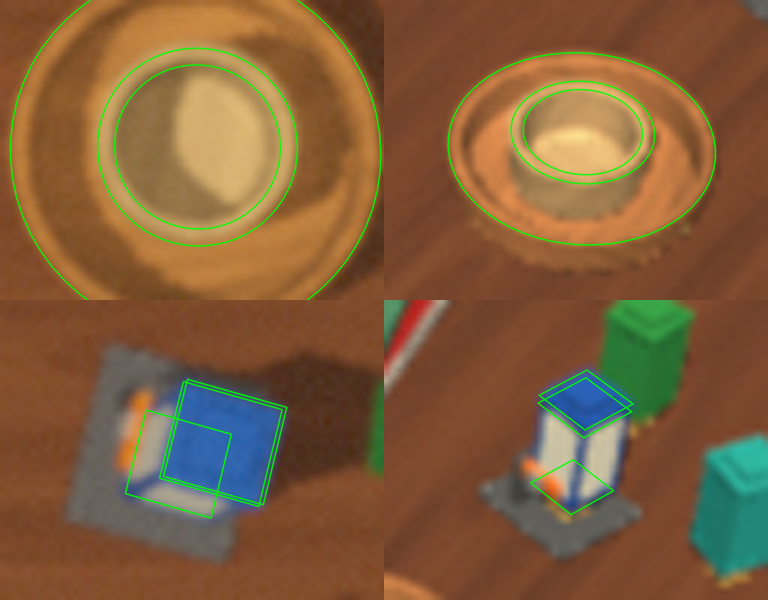

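The small bowl sits centred and upright in the large bowl in both views, concentric within about 1 mm. The lantern roof matches at about (530,-284). I take the yaw from the stand's edges at zoom points (105,343), (65,520) and (228,562), and the dock yaw from its outline.

```bash
python3 - <<'E'
from ov import *
u0=np.round(proj('top',[(529.9,-283.7,60)])[0]-[32,25])
f=lambda a,z:ray('top',(np.array([a[0],a[1]-300])+.5)/6-.5+u0,z)[:2]
A,B,Cc=[f(a,6) for a in((105,343),(65,520),(228,562))]
for e in(B-A,Cc-B): print(e,np.linalg.norm(e),np.degrees(np.arctan2(e[1],e[0])))
A,B,Cc=[f(a,109) for a in((188,376),(287,405),(262,506))]
for e in(B-A,Cc-B): print(e,np.linalg.norm(e),np.degrees(np.arctan2(e[1],e[0])))
# dock yaw: dark mask
for n,th in(('top',60),('side',45)):
    im=cv2.imread(f'pics/{n}2.png'); H,Sa,V=hsv(im)
    u=proj(n,[(524,284,30)])[0].astype(int)
    sub=im[u[1]-30:u[1]+31,u[0]-35:u[0]+36]
    # edge-based: score of top square outline over x,y,yaw
    g=cv2.GaussianBlur(im,(0,0),.7)[:,:,2].astype(float)
    from scipy.ndimage import map_coordinates
    F=lambda q:map_coordinates(g,[q[:,1],q[:,0]],order=1)
    k=np.linspace(-.42,.42,25)
    def edges(x,w):
        c,s=np.cos(x[2]),np.sin(x[2]); L=np.vstack([np.c_[k*110,0*k+w/2],np.c_[k*110,0*k-w/2],np.c_[0*k+w/2,k*110],np.c_[0*k-w/2,k*110]])
        return np.c_[x[0]+c*L[:,0]-s*L[:,1],x[1]+s*L[:,0]+c*L[:,1],0*L[:,0]+45]
    c0=(526,284.7) if n=='top' else (520,286)
    def sc(x):  # outer frame and the white square's ring
        d=lambda a,b:F(proj(n,edges(x,a)))-F(proj(n,edges(x,b)))
        return np.clip(d(114,106),-20,60).mean()
    best=max((sc((x,y,a)),x,y,np.degrees(a)) for x in np.arange(c0[0]-6,c0[0]+6.1,1) for y in np.arange(c0[1]-6,c0[1]+6.1,1) for a in np.radians(np.arange(-10,10.1,1)))
    print(n,best)
E
```

```text
[-86.73947315  24.52412411] 90.13971857706079 164.21264380871074
[-21.74308493 -77.66814023] 80.65421098188621 -105.6395140217891
[-14.03237207 -43.81018473] 46.002605923020475 -107.7602266738978
[-45.56414148  14.41267268] 47.78928878645433 162.4469971302637
top (np.float64(19.012790653055806), np.float64(524.0), np.float64(280.7), np.float64(-5.0))
side (np.float64(11.656650864744277), np.float64(516.0), np.float64(280.0), np.float64(-5.0))
```

Emit:
servo_tool(deltas=[[[-0.04,0.006,0],[0,0,0]],[[-0.04,0.006,0],[0,0,0]],[[-0.038,0.005,0],[0,0,0]],[[0,0,0],[0,0,8]],[[0,0,0],[0,0,8.2]],[[0,0,0.04],[0,0,0]],[[0,0,0.04],[0,0,0]],[[0,0,0],[0,0,0]]], fingers=0.75)

```text
time: 11.52
tool_pos: [529.3, -278.2, 140.0]
tcp_rot: [-3.135, -0.002, 1.29]
contact_force: [-0.5, -0.0, 0.2]
grip_width: 68.9
finger_force: 0.0
```

```bash
cat > sock.py <<'E'
from ov import *
def sockfit(n,path,c0):
    im=cv2.imread(path).mean(2); u=np.round(proj(n,[(*c0,45)])[0]).astype(int); w=9 if n=='top' else 8
    I=im[u[1]-w:u[1]+w+1,u[0]-w:u[0]+w+1]
    def ren(p):
        a=np.zeros(((2*w+1)*8,)*2,np.uint8)
        for s,c in((p[4],255),(p[3],0)):
            q=((proj(n,sq(p[:3],s,45))-u+w+.5)*8-.5); cv2.fillConvexPoly(a,np.round(q*256).astype(np.int32),c,cv2.LINE_AA,8)
        b=cv2.GaussianBlur(a.astype(float),(0,0),8*abs(p[5])); return cv2.resize(b,(2*w+1,)*2,interpolation=cv2.INTER_AREA)/255
    Mw=np.ones_like(I)
    def res(p):
        r=ren(p); A=np.c_[r.ravel(),np.ones(r.size)]; s=np.linalg.lstsq(A,I.ravel(),rcond=None)[0]
        return np.clip((A@s-I.ravel()),-40,40)
    from scipy.optimize import minimize
    best=min((minimize(lambda p:(res(p)**2).mean(),[*c0,a,28,38,.6],method='Nelder-Mead',options=dict(initial_simplex=[[*c0,a,28,38,.6]]+[list(np.array([*c0,a,28,38,.6])+np.eye(6)[i]*[3,3,.1,3,3,.2][i]) for i in range(6)],maxiter=1500)) for a in(-.15,-.03,.08)),key=lambda r:r.fun)
    return best.x.round(3),best.fun
if __name__=='__main__':
    print(bot.get_obs()['tool_pos'],bot.get_obs()['tcp_rot'])
    for n,c in(('top',(526,284.7)),('side',(520,286))):
        for k in(2,3): print(n,*sockfit(n,f'pics/{n}{k}.png',c))
E
python3 sock.py
```

```text
[ 529.31202328 -278.23740209  140.00600871] [-3.13515279e+00 -2.43752596e-03  1.28988355e+00]
top [ 5.26645e+02  2.84628e+02 -9.40000e-02  2.91030e+01  4.43050e+01
  8.42000e-01] 53.79208105242379
top [ 5.26669e+02  2.84619e+02 -9.50000e-02  2.91070e+01  4.43470e+01
  8.21000e-01] 53.61906751359138
side [ 5.19823e+02  2.85710e+02 -1.02000e-01  3.19270e+01  4.07850e+01
  7.17000e-01] 157.20942442099388
side [ 5.19810e+02  2.85683e+02 -9.90000e-02  3.03460e+01  4.22500e+01
  6.46000e-01] 156.8441939105706
```

Emit:
servo_tool(deltas=[[[-0.0035,0.0015,0.01],[0,0,0]],[[0,0,0.025],[0,0,0]],[[0,0,0.025],[0,0,0]],[[0,0,0.013],[0,0,0]],[[0,0,0],[0,0,0]]])

```text
time: 12.15
tool_pos: [531.2, -284.7, 69.7]
tcp_rot: [-3.142, 0.0, 1.288]
contact_force: [0.4, -0.2, 0.1]
grip_width: 68.6
finger_force: 0.0
```

Emit:
servo_tool(deltas=[[[0,0,0],[0,0,0]],[[0,0,0],[0,0,0]],[[0,0,0],[0,0,0]],[[0,0,0],[0,0,0]]], fingers=0)

```text
time: 12.65
tool_pos: [529.8, -284.5, 70.1]
tcp_rot: [-3.139, 0.0, 1.288]
contact_force: [-5.2, 1.2, 6.0]
grip_width: 43.3
finger_force: 29.6
```

Emit:
servo_tool(deltas=[[[0,0,-0.005],[0,0,0]],[[0,0,-0.01],[0,0,0]],[[0,0,-0.02],[0,0,0]],[[0,0,-0.04],[0,0,0]],[[0,0,-0.05],[0,0,0]],[[0,0,-0.035],[0,0,0]],[[0,0,0],[0,0,-5.4]],[[0,0,0],[0,0,-5.4]]])

```text
time: 13.65
tool_pos: [531.6, -284.7, 231.1]
tcp_rot: [3.139, 0.001, 1.48]
contact_force: [0.0, -0.1, -3.6]
grip_width: 43.1
finger_force: 29.3
```

Emit:
servo_tool(deltas=[[[0.02,-0.002,0],[0,0,0]],[[0.04,-0.004,0],[0,0,0]],[[0.05,-0.005,0],[0,0,0]],[[0.05,-0.005,0],[0,0,0]],[[0.05,-0.005,0],[0,0,0]],[[0.05,-0.005,0],[0,0,0]],[[0.05,-0.005,0],[0,0,0]],[[0.05,-0.005,0],[0,0,0]],[[0.05,-0.005,0],[0,0,0]],[[0.05,-0.005,0],[0,0,0]],[[0.05,-0.005,0],[0,0,0]],[[0.036,-0.0035,0],[0,0,0]],[[0.02,-0.002,0],[0,0,0]],[[0,0,0],[0,0,0]],[[0,0,0],[0,0,0]],[[0,0,0],[0,0,0]]])

```text
time: 15.65
tool_pos: [528.2, 283.0, 229.6]
tcp_rot: [3.141, 0.0, 1.475]
contact_force: [-0.2, -0.5, -2.1]
grip_width: 43.1
finger_force: 29.3
```

Emit:
servo_tool(deltas=[[[0.0015,-0.0015,0.03],[0,0,0]],[[0,0,0.04],[0,0,0]],[[0,0,0.03],[0,0,0]],[[0,0,0],[0,0,0]],[[0,0,0],[0,0,0]],[[0,0,0],[0,0,0]]])

```text
time: 16.4
tool_pos: [527.6, 286.0, 131.3]
tcp_rot: [3.139, -0.001, 1.476]
contact_force: [-0.8, 0.1, -1.6]
grip_width: 42.8
finger_force: 29.3
```

```bash
python3 - <<'E'
from ov import *
o=bot.get_obs(); p=o['tool_pos']; print(p,o['tcp_rot'],o['contact_force'],o['moment'])
z=p[2]-64; yaw=o['tcp_rot'][2]-np.pi/2
rows=[]
for n in('side','top'):
    im=bot.capture(n)[:,:,::-1].copy(); cv2.imwrite(f'pics/{n}5.png',im)
    so=[519.8,285.7,-.097] if n=='side' else [526.65,284.6,-.097]
    d=np.array(so[:2])-[526.65,284.6]; L=[p[0]+d[0],p[1]+d[1],yaw]
    rows.append(ov(n,im,(L[0],L[1],z+40),[sq(L,42,z+22),sq(L,24,z),sq(L,24,z+22),sq(so,29,45),sq(so,43,45)],9,44,60))
cv2.imwrite('pics/ov5.png',np.hstack(rows))
E
```

```text
[527.62581943 285.98921601 131.30531716] [ 3.13868117e+00 -1.40721860e-03  1.47628864e+00] [-0.82493913  0.11363985 -1.58619171] [ 0.00830276 -0.11120299 -0.04048579]
```

View pics/ov5.png

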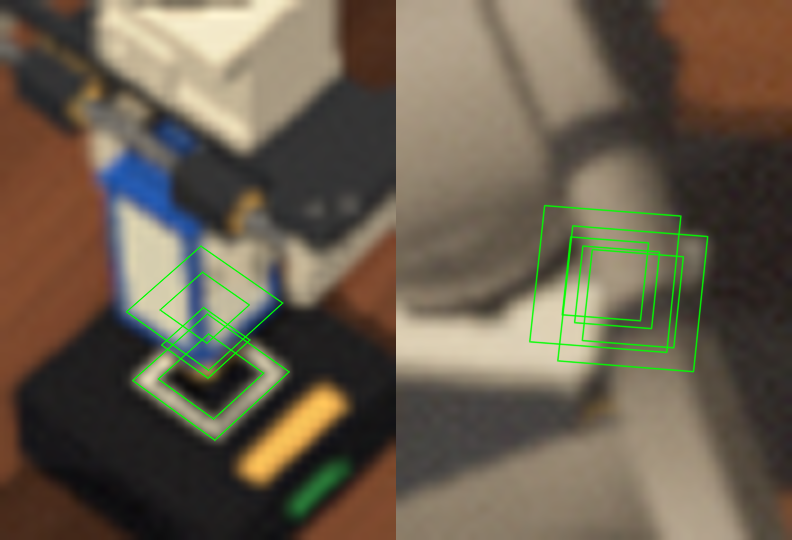

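The side view shows the lantern upright, with its body's lower corners at about (118,318), (205,365) and (275,300). That is roughly 7 zoom px left of the model, so I fit it numerically against the socket in the same view.

```bash
python3 - <<'E'
from ov import *
from scipy.ndimage import map_coordinates
p=np.array([527.2,285.6,131.3]); n='side'
im=cv2.imread('pics/side5.png'); H,Sa,V=hsv(im)
m=(((H>98)&(H<125)&(Sa>90)&(V>45))|((V>110)&(Sa<85))).astype(np.uint8)
for zo in(-66,-64,-62):
    z=p[2]+zo
    mod=lambda x:[box([x[0],x[1],-.095],42,z+22,z+60)]
    P0=[520.8,287]
    o=np.round(proj(n,np.vstack(mod(P0))).mean(0)-[35,30]).astype(int)
    up=hullimg(n,[box([*P0,-.095],110,z+56,z+150)],o)>0
    so=hullimg(n,[sq([519.8,285.7,-.097],46,45)],o)>0
    M=cv2.resize(m[o[1]:o[1]+60,o[0]:o[0]+70].astype(np.float32),None,fx=S,fy=S)>.5
    rr=hullimg(n,[box([*P0,-.095],62,z+16,z+60)],o)>0
    M&=rr
    for nm,sk in(('sockexcl',so),('all',np.zeros_like(so))):
        def cost(x): return ((((hullimg(n,mod(x),o)>0)^M)&rr&~up&~sk).sum()/S**2)
        r=minimize(cost,P0,method='Nelder-Mead',options=dict(initial_simplex=[P0,[P0[0]+4,P0[1]],[P0[0],P0[1]+4]]))
        print(zo,nm,r.x.round(1),round(r.fun,1),'rel to socket',(r.x-[519.8,285.7]).round(1))
for q in((3,0,45),(0,3,45),(0,0,48)): print(q,proj(n,[(520+q[0],286+q[1],q[2])])-proj(n,[(520,286,45)]))
E
```

```text
-66 sockexcl [520.8 287. ] 0.0 rel to socket [1.  1.3]
-66 all [520.8 287. ] 0.0 rel to socket [1.  1.3]
-64 sockexcl [520.8 287. ] 0.0 rel to socket [1.  1.3]
-64 all [520.8 287. ] 0.0 rel to socket [1.  1.3]
-62 sockexcl [520.8 287. ] 0.0 rel to socket [1.  1.3]
-62 all [520.8 287. ] 0.0 rel to socket [1.  1.3]
(3, 0, 45) [[-0.68764696 -0.40254904]]
(0, 3, 45) [[-0.51351293  0.56497707]]
(0, 0, 48) [[-0.01549482 -0.514975  ]]
```

```bash
python3 - <<'E'
from ov import *
n='side'; im=cv2.imread('pics/side5.png'); H,Sa,V=hsv(im)
m=(((H>98)&(H<125)&(Sa>90)&(V>45))|((V>110)&(Sa<85))).astype(np.uint8)
P0=[520.8,287]; z0=67.3
u0=np.round(proj(n,[(*P0,z0+40)])[0]-[22,30]).astype(int)
o=u0-[13,0]
M=cv2.resize(m[o[1]:o[1]+60,o[0]:o[0]+70].astype(np.float32),None,fx=S,fy=S)>.5
roi=np.zeros_like(M); r=lambda v:int(v/9*S); c=lambda u:int((u/9+13)*S); roi[r(215):r(345),c(85):c(268)]=1; roi[r(345):r(372),c(188):c(225)]=1
cv2.imwrite('pics/mk.png',np.uint8(M)*255)
for z in(65.3,67.3,69.3):
    mod=lambda x:[box([x[0],x[1],-.095],42,z+22,z+96)]
    def cost(x): return ((((hullimg(n,mod(x),o)>0)^M)&roi).sum()/S**2)
    q=minimize(cost,P0,method='Nelder-Mead',options=dict(initial_simplex=[P0,[P0[0]+4,P0[1]],[P0[0],P0[1]+4]]))
    print(z,q.x.round(1),round(q.fun,1),'rel',(q.x-[519.8,285.7]).round(1))
a=M&roi
for v in(230,260,290,310,330,340): 
    w=np.where(a[r(v)])[0]; print(v,(w.min()/S-13)*9,(w.max()/S-13)*9)
E
```

```text
65.3 [521.8 290.9] 22.7 rel [2.  5.2]
67.3 [520.8 292.1] 22.7 rel [1.  6.4]
69.3 [519.4 293.7] 22.9 rel [-0.4  8. ]
230 108.0 250.50000000000003
260 117.0 265.5
290 117.0 265.5
310 117.0 265.5
330 127.50000000000001 258.0
340 136.5 239.99999999999997
```

```bash
python3 - <<'E'
from ov import *
from scipy.ndimage import map_coordinates
n='side'; im=cv2.imread('pics/side5.png').astype(float); d=im[:,:,0]-im[:,:,2]; g=im.mean(2)
P0=[520.8,287]; z=67.3; u0=np.round(proj(n,[(*P0,z+40)])[0]-[22,30]).astype(int)
np.set_printoptions(linewidth=200)
print('origin',u0); print(d[u0[1]+22:u0[1]+44,u0[0]+10:u0[0]+34].astype(int)); print(g[u0[1]+22:u0[1]+44,u0[0]+10:u0[0]+34].astype(int))
q=proj(n,box([*P0,-.095],42,z+22,z+60))-u0; print(q.round(1))
E
```

```text
origin [209 203]
[[-80 -27  47  19  31  89 127 139 118  40   4   0   1  -1   2  -8 -45 -84 -81 -29  -1   1  -1  -2]
 [-82 -36  27 -10 -26  13  55 111 124  92  51  18   2   0  -1 -28 -62 -56 -27 -13  -2   1   1  -1]
 [-82 -37  31  -1 -39 -33 -11  29  91 119 108  75  27   2  -5 -50 -71 -28 -11  -9  -3   1   2   1]
 [-81 -41  21   2 -39 -41 -40 -29  11  56 115 109  40  -7  -8 -45 -67 -26 -13 -10  -7  -5  -5   0]
 [-76 -41  23   5 -39 -40 -40 -40 -34  -4  63  77  17 -25 -23 -22 -31 -30 -26 -20 -12 -14 -24 -18]
 [-75 -49  21  12 -38 -40 -40 -40 -40 -24  38  65   6 -39 -38 -35 -40 -43 -37 -34 -22 -24 -37 -35]
 [-78 -60   9  15 -38 -40 -39 -39 -41 -24  37  74  10 -37 -43 -45 -47 -43 -37 -32 -23 -30 -42 -43]
 [-79 -64   1  17 -37 -40 -39 -39 -40 -26  27  75  16 -34 -42 -46 -46 -43 -33 -22   7 -33 -47 -46]
 [-80 -73 -12  24 -30 -40 -39 -40 -40 -30  10  74  24 -29 -37 -46 -47 -43 -33 -12  39 -26 -47 -47]
 [-78 -74 -16  32 -16 -39 -39 -38 -40 -33  -2  74  23 -31 -37 -43 -43 -41 -32  -7  59 -14 -42 -44]
 [-77 -70 -18  30  -9 -40 -40 -39 -40 -40 -19  70  27 -31 -37 -37 -38 -37 -30  -4  55  -2 -32
[... 2679 characters left out ...]

 [ 29  31  30  32  30  29  30  62  96 111 128 110  94 114 109  84  76  97 110  56  31  27  30  32]
 [ 30  31  32  28  29  29  53 116 151 109  92  87  83  88  82  68  68 119 168 139  69  36  30  29]
 [ 31  31  30  29  29  55 118 183 193 104  81  93 107 109  69  33  29  65 140 184 133  83  34  30]
 [ 31  31  29  30  50 120 186 179  99  38  43  80 112 109  49  18  20  28  78 146 174 111  41  28]
 [ 31  31  30  30  62 146 200 145  85  36  18  32  48  44  26  20  29  65 125 169 150  62  28  28]
 [ 29  30  31  30  33  70 129 164 152 114  45  14  18  26  24  31  65 120 162 149  67  28  28  45]]
[[30.9 33.2]
 [30.9 26.2]
 [22.7 40.6]
 [22.5 33.7]
 [21.8 26.8]
 [21.6 19.9]
 [13.6 34.1]
 [13.2 27.2]]
```

```bash
cat > lf.py <<'E'
from ov import *
from scipy.optimize import minimize
n='side'; K8=8
def pose(im,bg,P0,z,yaw,rows,tilt=True,so=(519.8,285.7)):
    u0=np.round(proj(n,[(*P0,z+40)])[0]-[22,30]).astype(int)
    I=im[u0[1]:u0[1]+60,u0[0]:u0[0]+44].astype(float); B=bg[u0[1]:u0[1]+60,u0[0]:u0[0]+44].astype(float)
    roi=np.zeros((60,44),bool); roi[rows[0]:rows[1],9:34]=1
    def layers(p):
        x,y,tx,ty,wp,wb,bl=p
        Rm=R.from_euler('xyz',[tx,ty,yaw]).as_matrix(); pv=np.array([x,y,z+83.])
        L=[]; 
        def draw(pts):
            a=np.zeros((60*K8,44*K8),np.uint8); P=(np.array(pts)-[0,0,83])@Rm.T+pv
            q=((proj(n,P)-u0+.5)*K8-.5); cv2.fillConvexPoly(a,np.round(q*256).astype(np.int32),255,cv2.LINE_AA,8)
            return cv2.resize(cv2.GaussianBlur(a.astype(float),(0,0),K8*abs(bl)),(44,60),interpolation=cv2.INTER_AREA)/255
        h=21.
        for f in(lambda s,zz:(-h,s,zz),lambda s,zz:(s,h,zz)):
            o=draw([f(-h,22),f(h,22),f(h,96),f(-h,96)]); w=draw([f(-h+wp,22+wb),f(h-wp,22+wb),f(h-wp,96),f(-h+wp,96)])
            L+=[o-w,w]
        pl=draw([(-12,-12,0),(-12,12,0),(12,12,0),(12,12,22),(-12,12,22)]) if 0 else None
        return L
    def cost(p):
        L=layers(p); a=np.clip(sum(L),0,1); A=np.stack([l[roi] for l in L],1); e=0
        for c in range(3):
            t_=(I[:,:,c]-(1-a)*B[:,:,c])[roi]; s=np.linalg.lstsq(A,t_,rcond=None)[0]; e+=np.clip(np.abs(A@s-t_),0,40).__pow__(2).mean()
        return e
    p0=np.array([*P0,0,0,3,4,.6]); d=[4,4,.06,.06,1.5,2,.2]
    if not tilt:
        f=lambda q:cost([q[0],q[1],0,0,*q[2:]]); i=[0,1,4,5,6]
    else: f,i=cost,range(7)
    x0=p0[i] if not tilt else p0; dd=np.array(d)[list(i)]
    for _ in range(2):
        r=minimize(f,x0,method='Nelder-Mead',options=dict(initial_simplex=[x0]+[x0+np.eye(len(x0))[k]*dd[k] for k in range(len(x0))],maxiter=900)); x0=r.x
    return r.x.round(3),round(r.fun,1)
E
python3 - <<'E'
from lf import *
im=cv2.imread('pics/side5.png');bg=cv2.imread('pics/side3.png')
for z in(66.3,68.3):
  for tl in(False,True):
    for rows in((27,39),): 
        r=pose(im,bg,[521.5,287.5],z,-.095,rows,tl); print(z,tl,rows,*r,'rel',r[0][:2]-[519.8,285.7])
E
```

```text
66.3 False (27, 39) [522.669 290.277   4.61    9.402   0.619] 553.7 rel [2.869 4.577]
66.3 True (27, 39) [5.24420e+02 2.89666e+02 1.00000e-03 5.20000e-02 4.44600e+00 8.97900e+00
 6.10000e-01] 500.5 rel [4.62  3.966]
68.3 False (27, 39) [522.114 291.134   3.969   7.955   0.686] 620.1 rel [2.314 5.434]
68.3 True (27, 39) [5.25534e+02 2.88455e+02 4.30000e-02 9.60000e-02 3.67000e+00 6.89600e+00
 7.06000e-01] 533.7 rel [5.734 2.755]
```

Emit:
servo_tool(deltas=[[[-0.003,-0.0015,0.006],[0,0,0]],[[0,0,0.006],[0,0,0]],[[0,0,0.004],[0,0,0]],[[0,0,0],[0,0,0]],[[0,0,0],[0,0,0]],[[0,0,0],[0,0,0]]])

```text
time: 17.25
tool_pos: [525.0, 283.0, 113.7]
tcp_rot: [3.141, -0.0, 1.477]
contact_force: [0.8, -0.8, -2.5]
grip_width: 43.0
finger_force: 29.3
```

```bash
python3 - <<'E'
from lf import *
o=bot.get_obs(); p=o['tool_pos']; print(p,o['tcp_rot'],o['contact_force'])
im=bot.capture('side')[:,:,::-1].copy(); cv2.imwrite('pics/side6.png',im); bg=cv2.imread('pics/side3.png')
for zo in(65,63.5):
    z=p[2]-zo; r=pose(im,bg,[520,286],z,-.095,(27,39),False); print(zo,*r,'rel',r[0][:2]-[519.8,285.7])
so=[519.8,285.7,-.097]; L=[r[0][0],r[0][1],-.095]
c=ov(n,im,(520,286,60),[sq(so,26,45),sq(so,44,45),sq(L,42,z+22),sq(L,24,z+22)],16,25,32)
c2=ov(n,im,(520,286,60),[],16,25,32)
cv2.imwrite('pics/ov6.png',np.hstack([c2,c]))
E
```

```text
[524.97308663 283.03060773 113.65286654] [ 3.14122566e+00 -1.32982724e-04  1.47665568e+00] [ 0.84161859 -0.77322775 -2.49822237]
65 [519.631 287.813   4.979  10.992   0.63 ] 527.5 rel [-0.169  2.113]
63.5 [520.142 287.472   4.527   8.365   0.667] 651.2 rel [0.342 1.772]
```

View pics/ov6.png

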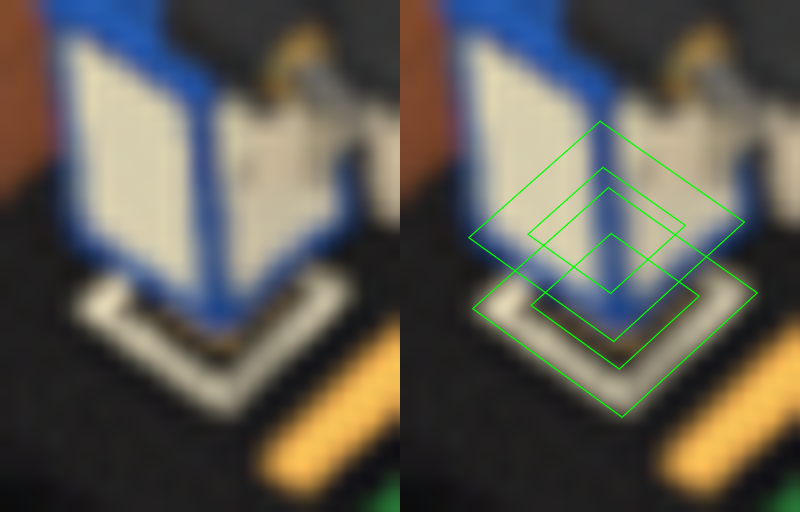

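The picture shows the plug just above the socket mouth. Body edges at u≈65 and 350 against ring 75 and 350 put the residual at about 1 mm, within the chamfer. After a 1 mm trim I lower gently.

Emit:
servo_tool(deltas=[[[-0.001,-0.0005,0],[0,0,0]],[[0,0,0.002],[0,0,0]],[[0,0,0.002],[0,0,0]],[[0,0,0.001],[0,0,0]],[[0,0,0],[0,0,0]]])

```text
time: 17.92
tool_pos: [524.2, 282.0, 108.3]
tcp_rot: [-3.141, 0.0, 1.477]
contact_force: [-0.2, 0.4, -1.5]
grip_width: 42.9
finger_force: 29.3
```

Emit:
servo_tool(deltas=[[[0,0,0.001],[0,0,0]],[[0,0,0.001],[0,0,0]],[[0,0,0],[0,0,0]]])

```text
time: 18.3
tool_pos: [524.5, 282.2, 107.7]
tcp_rot: [3.14, -0.001, 1.477]
contact_force: [-2.9, -1.3, 6.3]
grip_width: 42.6
finger_force: 29.6
```

Emit:
servo_tool(deltas=[[[0,0,0.001],[0,0,0]],[[0,0,0.001],[0,0,0]],[[0,0,0],[0,0,0]]])

```text
time: 18.68
tool_pos: [524.8, 282.5, 107.4]
tcp_rot: [3.139, -0.002, 1.477]
contact_force: [-4.4, -1.7, 16.5]
grip_width: 43.5
finger_force: 30.0
```

```bash
python3 - <<'E'
from plant import bot
o=bot.get_obs(); print(o['tool_pos'],o['contact_force'],o['moment'],o['tcp_rot'])
E
```

```text
[524.7988419  282.49794751 107.4419975 ] [-4.41946259 -1.67821886 16.45126348] [-0.26197348  1.22299026  0.01866468] [ 3.13894769e+00 -1.63635133e-03  1.47678513e+00]
```

Contact came at the mouth. Top-camera evidence points toward +x/+y, so I ease off and search that way under light load.

Emit:
servo_tool(deltas=[[[0,0,-0.001],[0,0,0]],[[0.0008,0.0006,0],[0,0,0]],[[0,0,0],[0,0,0]]])

```text
time: 19.05
tool_pos: [524.8, 282.9, 107.5]
tcp_rot: [3.141, -0.0, 1.477]
contact_force: [-4.4, -1.0, 12.3]
grip_width: 43.4
finger_force: 29.9
```

Emit:
servo_tool(deltas=[[[0.0008,0.0006,0],[0,0,0]],[[0,0,0],[0,0,0]]])

```text
time: 19.3
tool_pos: [525.0, 283.4, 107.5]
tcp_rot: [-3.141, 0.0, 1.477]
contact_force: [-4.8, -3.0, 13.1]
grip_width: 43.7
finger_force: 30.0
```

Emit:
servo_tool(deltas=[[[0.0005,0.0007,0],[0,0,0]],[[0,0,0],[0,0,0]]])

```text
time: 19.55
tool_pos: [525.3, 283.6, 107.4]
tcp_rot: [-3.14, 0.001, 1.477]
contact_force: [-8.0, -2.9, 14.3]
grip_width: 43.2
finger_force: 30.0
```

Emit:
servo_tool(deltas=[[[0,-0.001,0],[0,0,0]],[[0,-0.001,0],[0,0,0]],[[0,0,0],[0,0,0]]])

```text
time: 19.92
tool_pos: [524.7, 283.8, 107.6]
tcp_rot: [3.14, 0.0, 1.477]
contact_force: [-3.4, -2.8, 12.2]
grip_width: 43.2
finger_force: 29.7
```

Emit:
servo_tool(deltas=[[[0,-0.001,0],[0,0,0]],[[0,0,0],[0,0,0]]])

```text
time: 20.18
tool_pos: [524.2, 283.9, 107.6]
tcp_rot: [3.139, -0.0, 1.477]
contact_force: [-1.1, -2.7, 12.4]
grip_width: 43.2
finger_force: 29.6
```

Emit:
servo_tool(deltas=[[[0,-0.001,0],[0,0,0]],[[0,0,0],[0,0,0]]])

```text
time: 20.42
tool_pos: [523.8, 284.1, 107.7]
tcp_rot: [3.137, -0.001, 1.477]
contact_force: [-0.2, -2.9, 9.5]
grip_width: 42.9
finger_force: 29.6
```

The grip width of 43.3 mm, against a 42 mm body, suggests the lantern is yawed a few degrees between the pads. I lift free, return to the middle of the estimates, and fit the yaw.

Emit:
servo_tool(deltas=[[[0,0,-0.004],[0,0,0]],[[-0.001,0.003,-0.003],[0,0,0]],[[0,0,0],[0,0,0]],[[0,0,0],[0,0,0]],[[0,0,0],[0,0,0]]])

```text
time: 21.05
tool_pos: [525.1, 283.0, 112.2]
tcp_rot: [-3.141, 0.0, 1.477]
contact_force: [-0.2, -1.6, -2.7]
grip_width: 43.3
finger_force: 29.4
```

```bash
python3 - <<'E'
from lf import *
o=bot.get_obs(); p=o['tool_pos']; print(p,o['tcp_rot'],o['grip_width'],o['contact_force'])
im=bot.capture('side')[:,:,::-1].copy(); cv2.imwrite('pics/side7.png',im); bg=cv2.imread('pics/side3.png')
for nm,I,pz in(('6',cv2.imread('pics/side6.png'),113.65),('7',im,p[2])):
  for zo in(64,):
    for yaw in(-.22,-.18,-.14,-.1,-.06,-.02,.02):
        r=pose(I,bg,[520,287],pz-zo,yaw,(27,39),False); print(nm,zo,yaw,r[1],(r[0][:2]-[519.8,285.7]).round(2))
# top yaw in stand
im0=cv2.imread('pics/top0.png'); d=im0[:,:,0].astype(float)-im0[:,:,2]
u=np.round(proj('top',[(530,-284,109)])[0]).astype(int); w=13; I=d[u[1]-w:u[1]+w+1,u[0]-w:u[0]+w+1]
def res(q):
    a=np.zeros(((2*w+1)*8,)*2,np.uint8)
    for zz in(102,109): cv2.fillConvexPoly(a,np.round((((proj('top',sq(q,46,zz))-u+w+.5)*8-.5))*256).astype(np.int32),255,cv2.LINE_AA,8)
    b=cv2.resize(cv2.GaussianBlur(a.astype(float),(0,0),8*.8),(2*w+1,)*2,interpolation=cv2.INTER_AREA)/255
    m=np.zeros_like(I,bool); m[:, :]=1
    A=np.c_[b.ravel(),np.ones(b.size)]; s=np.linalg.lstsq(A,I.ravel(),rcond=None)[0]; return (np.clip(A@s-I.ravel(),-45,45)**2).mean()
for y in np.arange(-.42,-.17,.03):
    r=minimize(lambda v:res([v[0],v[1],y]),[530,-284],method='Nelder-Mead',options=dict(initial_simplex=[[530,-284],[533,-284],[530,-281]])); print('top',round(y,2),r.x.round(1),round(r.fun,1))
E
```

```text
[525.05508908 282.99222404 112.15946289] [-3.14105721e+00  3.44448168e-04  1.47669875e+00] 43.30809902676601 [-0.15726306 -1.60719008 -2.66066346]
6 64 -0.22 538.3 [-1.99  1.82]
6 64 -0.18 432.3 [-1.99  2.55]
6 64 -0.14 392.5 [-1.48  2.76]
6 64 -0.1 419.4 [-0.78  2.76]
6 64 -0.06 490.5 [0.41 2.24]
6 64 -0.02 574.3 [0.88 2.39]
6 64 0.02 664.1 [1.57 2.38]
7 64 -0.22 569.3 [-1.4   1.09]
7 64 -0.18 476.9 [-1.31  1.8 ]
7 64 -0.14 445.2 [-0.85  2.02]
7 64 -0.1 477.0 [-0.14  2.  ]
7 64 -0.06 551.6 [0.91 1.58]
7 64 -0.02 630.4 [1.7  1.38]
7 64 0.02 717.8 [2.1  1.65]
top -0.42 [ 529.3 -282.7] 496.6
top -0.39 [ 529.3 -282.4] 454.5
top -0.36 [ 529.2 -282.4] 420.8
top -0.33 [ 529.4 -282.4] 402.4
top -0.3 [ 529.4 -282.3] 399.5
top -0.27 [ 529.5 -282.4] 415.9
top -0.24 [ 529.7 -282.2] 445.7
top -0.21 [ 530.  -282.3] 485.1
top -0.18 [ 530.2 -282.3] 525.4
```

Both images agree on a lantern yaw of about −0.14, against −0.097 for the dock, and a relative offset of about (−1.3, +1.2) mm averaged over the cameras. I correct both and try again.

Emit:
servo_tool(deltas=[[[-0.0011,0.0014,0],[0,0,-2.5]],[[0,0,0.001],[0,0,0]],[[0,0,0.0015],[0,0,0]],[[0,0,0.0015],[0,0,0]],[[0,0,0],[0,0,0]]])

```text
time: 21.72
tool_pos: [526.5, 281.8, 108.3]
tcp_rot: [-3.141, 0.0, 1.52]
contact_force: [-0.0, 0.4, -2.2]
grip_width: 42.9
finger_force: 29.4
```

Emit:
servo_tool(deltas=[[[0,0,0.001],[0,0,0]],[[0,0,0.001],[0,0,0]],[[0,0,0],[0,0,0]]])

```text
time: 22.1
tool_pos: [526.5, 281.9, 106.4]
tcp_rot: [3.142, -0.0, 1.52]
contact_force: [0.0, 0.6, -2.9]
grip_width: 43.0
finger_force: 29.4
```

No contact at 106.4, so the plug has entered. Continuing down; the home position is near TCP z≈87.

Emit:
servo_tool(deltas=[[[0,0,0.001],[0,0,0]],[[0,0,0.0015],[0,0,0]],[[0,0,0.0015],[0,0,0]],[[0,0,0],[0,0,0]]])

```text
time: 22.6
tool_pos: [526.5, 281.8, 102.3]
tcp_rot: [-3.141, 0.0, 1.52]
contact_force: [0.1, 0.0, -2.3]
grip_width: 43.0
finger_force: 29.4
```

Emit:
servo_tool(deltas=[[[0,0,0.0015],[0,0,0]],[[0,0,0.0015],[0,0,0]],[[0,0,0.0015],[0,0,0]],[[0,0,0],[0,0,0]]])

```text
time: 23.1
tool_pos: [526.5, 281.8, 97.8]
tcp_rot: [-3.141, 0.0, 1.52]
contact_force: [0.7, 0.4, -3.1]
grip_width: 42.7
finger_force: 29.4
```

Emit:
servo_tool(deltas=[[[0,0,0.0015],[0,0,0]],[[0,0,0.0015],[0,0,0]],[[0,0,0.0015],[0,0,0]],[[0,0,0.0015],[0,0,0]],[[0,0,0],[0,0,0]]])

```text
time: 23.72
tool_pos: [526.4, 281.7, 91.8]
tcp_rot: [-3.141, 0.0, 1.52]
contact_force: [0.1, 1.4, -2.2]
grip_width: 42.8
finger_force: 29.4
```

Emit:
servo_tool(deltas=[[[0,0,0.001],[0,0,0]],[[0,0,0.001],[0,0,0]],[[0,0,0.001],[0,0,0]],[[0,0,0],[0,0,0]]])

```text
time: 24.22
tool_pos: [526.4, 281.8, 88.9]
tcp_rot: [-3.141, 0.0, 1.52]
contact_force: [-1.4, 1.7, -1.1]
grip_width: 42.9
finger_force: 29.5
```

Emit:
servo_tool(deltas=[[[0,0,0.001],[0,0,0]],[[0,0,0.001],[0,0,0]],[[0,0,0],[0,0,0]]])

```text
time: 24.6
tool_pos: [526.4, 282.0, 87.6]
tcp_rot: [3.141, -0.0, 1.52]
contact_force: [-4.9, 1.1, 4.6]
grip_width: 43.0
finger_force: 29.6
```

Emit:
servo_tool(deltas=[[[0,0,0.001],[0,0,0]],[[0,0,0],[0,0,0]]])

```text
time: 24.85
tool_pos: [526.4, 282.1, 87.5]
tcp_rot: [3.141, -0.0, 1.521]
contact_force: [-6.9, 0.8, 10.6]
grip_width: 42.8
finger_force: 29.7
```

Emit:
servo_tool(deltas=[[[0,0,0.001],[0,0,0]],[[0,0,0],[0,0,0]]])

```text
time: 25.1
tool_pos: [525.4, 282.1, 86.8]
tcp_rot: [-3.14, -0.0, 1.52]
contact_force: [-9.9, 1.2, 15.1]
grip_width: 42.7
finger_force: 29.9
```

Emit:
servo_tool(deltas=[[[0,-0.001,0],[0,0,0]],[[0,-0.001,0],[0,0,0]],[[0,0,0],[0,0,0]]])

```text
time: 25.48
tool_pos: [525.1, 282.2, 86.7]
tcp_rot: [3.139, -0.001, 1.52]
contact_force: [-4.0, 0.5, 10.9]
grip_width: 42.5
finger_force: 29.8
```

```bash
python3 - <<'E'
from lf import *
o=bot.get_obs(); p=o['tool_pos']; print(p,o['contact_force'],o['moment'])
im=bot.capture('side')[:,:,::-1].copy(); cv2.imwrite('pics/side8.png',im); bg=cv2.imread('pics/side3.png')
for z in(21,23,25,27):
    r=pose(im,bg,[519.8,285.7],z,-.097,(27,40),False); print(z,r[1],(r[0][:2]-[519.8,285.7]).round(2))
E
```

```text
[525.12140783 282.15069197  86.72494844] [-3.98817004  0.5280801  10.93965276] [ 0.17860183  0.63320279 -0.08402312]
21 336.6 [ 0.64 -0.15]
23 420.6 [-0.21  1.  ]
25 416.7 [-1.11  2.13]
27 534.7 [-1.47  2.59]
```

TCP z is 86.7, matching the expected home height. One more light press, then release and check.

Emit:
servo_tool(deltas=[[[0,-0.0005,0.001],[0,0,0]],[[0,-0.0005,0.001],[0,0,0]],[[0,0,0],[0,0,0]],[[0,0,0],[0,0,0]]])

```text
time: 26.02
tool_pos: [523.7, 282.3, 85.7]
tcp_rot: [3.14, -0.001, 1.52]
contact_force: [-7.9, -0.1, 18.6]
grip_width: 41.8
finger_force: 30.0
```

Emit:
servo_tool(deltas=[[[0,0,-0.003],[0,0,0]],[[0,0,0],[0,0,0]],[[0,0,0],[0,0,0]]])

```text
time: 26.4
tool_pos: [523.6, 282.1, 85.8]
tcp_rot: [3.142, -0.0, 1.52]
contact_force: [-1.7, 3.0, 1.9]
grip_width: 41.7
finger_force: 29.9
```

Emit:
servo_tool(deltas=[[[0,0,0],[0,0,0]],[[0,0,0],[0,0,0]],[[0,0,0],[0,0,0]],[[0,0,0],[0,0,0]]], fingers=0.7)

```text
time: 26.9
tool_pos: [523.7, 281.8, 86.0]
tcp_rot: [3.141, 0.0, 1.52]
contact_force: [-0.2, 0.3, 0.0]
grip_width: 64.5
finger_force: 0.0
```

Emit:
servo_tool(deltas=[[[0,0,-0.01],[0,0,0]],[[0,0,-0.03],[0,0,0]],[[0,0,-0.05],[0,0,0]],[[0,0,-0.05],[0,0,0]],[[-0.06,0,0],[0,0,0]],[[-0.06,0,0],[0,0,0]],[[-0.06,0,0],[0,0,0]],[[-0.06,0,0],[0,0,0]],[[0,0,0],[0,0,0]],[[0,0,0],[0,0,0]]])

```text
time: 28.15
tool_pos: [511.6, 42.5, 226.6]
tcp_rot: [3.141, -0.0, 1.519]
contact_force: [-0.3, 0.3, 0.4]
grip_width: 64.2
finger_force: 0.0
```

```bash
python3 - <<'E'
from lf import *
o=bot.get_obs(); print(o['tool_pos'],o['contact_force'])
im=bot.capture('side')[:,:,::-1].copy(); cv2.imwrite('pics/side9.png',im); cv2.imwrite('pics/top9.png',bot.capture('top')[:,:,::-1]); bg=cv2.imread('pics/side3.png')
for z in(19,21,23,25,27,29):
    r=pose(im,bg,[519.8,285.7],z,-.09,(10,40),False); print(z,r[1],(r[0][:2]-[519.8,285.7]).round(2))
r=pose(im,bg,[519.8,285.7],23,-.09,(10,40),True); print(r)
for a in(-.12,-.06): print(a,pose(im,bg,[519.8,285.7],23,a,(10,40),False)[1])
E
```

```text
[511.58314002  42.48947621 226.63656785] [-0.33488495  0.34758957  0.38142311]
19 1062.6 [ 1.27 -2.05]
21 1059.5 [ 0.37 -0.95]
23 1050.1 [-0.59  0.3 ]
25 1047.7 [-1.56  1.52]
27 1032.3 [-2.53  2.73]
29 1030.1 [-3.38  3.78]
(array([5.19094e+02, 2.85994e+02, 8.00000e-03, 0.00000e+00, 2.04900e+00,
       6.08900e+00, 7.12000e-01]), np.float64(1047.1))
-0.12 1087.8
-0.06 1051.6
```

The fit agrees with home height (z=23: offset under 1 mm, no tilt). I confirm by gently tapping the cap with shut fingers; it should be at z≈132.

Emit:
servo_tool(deltas=[[[0.06,0,0],[0,0,0]],[[0.06,0,0],[0,0,0]],[[0.06,0,0],[0,0,0]],[[0.06,0,0],[0,0,0]],[[0.002,0,0.04],[0,0,0]],[[0,0,0.03],[0,0,0]],[[0,0,0.015],[0,0,0]],[[0,0,0],[0,0,0]],[[0,0,0],[0,0,0]]], fingers=0)

```text
time: 29.38
tool_pos: [524.4, 284.4, 142.3]
tcp_rot: [3.139, -0.001, 1.52]
contact_force: [-0.1, -1.1, -0.5]
grip_width: 0.3
finger_force: 0.0
```

Emit:
servo_tool(deltas=[[[0,0,0.002],[0,0,0]],[[0,0,0.002],[0,0,0]],[[0,0,0.001],[0,0,0]],[[0,0,0],[0,0,0]]])

```text
time: 29.88
tool_pos: [523.6, 283.9, 136.0]
tcp_rot: [-3.142, 0.0, 1.52]
contact_force: [-0.4, -0.1, 0.6]
grip_width: 0.3
finger_force: 0.0
```

Emit:
servo_tool(deltas=[[[0,0,0.001],[0,0,0]],[[0,0,0.001],[0,0,0]],[[0,0,0],[0,0,0]]])

```text
time: 30.25
tool_pos: [523.6, 283.9, 133.8]
tcp_rot: [-3.141, 0.0, 1.52]
contact_force: [0.4, 0.1, -0.4]
grip_width: 0.1
finger_force: 0.0
```

Emit:
servo_tool(deltas=[[[0,0,0.001],[0,0,0]],[[0,0,0],[0,0,0]]])

```text
time: 30.5
tool_pos: [523.6, 283.9, 132.9]
tcp_rot: [-3.141, 0.0, 1.52]
contact_force: [0.0, 0.1, 0.0]
grip_width: 0.5
finger_force: 0.0
```

Emit:
servo_tool(deltas=[[[0,0,0.001],[0,0,0]],[[0,0,0],[0,0,0]]])

```text
time: 30.75
tool_pos: [523.6, 283.9, 131.9]
tcp_rot: [-3.141, 0.0, 1.52]
contact_force: [-0.1, 0.3, 0.0]
grip_width: 0.1
finger_force: 0.0
```

Emit:
servo_tool(deltas=[[[0,0,0.001],[0,0,0]],[[0,0,0],[0,0,0]]])

```text
time: 31.0
tool_pos: [523.6, 283.9, 130.9]
tcp_rot: [-3.141, 0.0, 1.52]
contact_force: [-0.1, -0.7, -0.7]
grip_width: 0.3
finger_force: 0.0
```

Still free at 130.9 mm, so the cap is no higher than its home height and the lantern is fully seated. Retracting and handing in.

Emit:
servo_tool(deltas=[[[0,0,-0.02],[0,0,0]],[[0,0,-0.04],[0,0,0]],[[0,0,-0.05],[0,0,0]],[[-0.05,0,0],[0,0,0]],[[-0.05,0,0],[0,0,0]],[[0,0,0],[0,0,0]],[[0,0,0],[0,0,0]]])

```text
time: 31.88
tool_pos: [518.8, 184.4, 241.1]
tcp_rot: [3.141, -0.001, 1.52]
contact_force: [-0.3, 0.2, 0.3]
grip_width: 0.2
finger_force: 0.0
```

```bash
python3 -c "
from plant import bot
print(bot.get_obs()['tool_pos']); print(bot.close_job())"
```

```text
[518.75087885 184.40006595 241.14463176]
the job is handed in; nothing more can be done
None
```

The job is handed in at about 32 s of the 64 s: the small bowl was set upright and centred in the large bowl, then the lantern was plugged into the dock on the second try and released; measurements put it fully home, but I took no last look at the whole scene.

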